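# Let the flask press down and take the flask out

## Robot

A 6-joint arm with a two-finger parallel gripper is mounted at the origin on the work surface. World frame = base frame: x ahead of the robot, y to its left, z up, the work surface at z = 0. Lengths are in mm, angles in rad, forces in N, time in s.
With the tool pointing down it reaches from about 250 to 800 mm from the base axis. Payload 8.5 kg.
Tool frame: the origin (TCP) lies at the very end of the fingers, on their centre line; the grasp point (between the pads) lies 19 mm behind it (grip_point_offset is the distance from the TCP to the grasp point, in mm); z points along the fingers, y is the line along which they close (so a half turn about z gives the same grasp; the last joint's range is limited). The gripper opens to 85 mm and grips with 20 to 120 N. Pads are 22 mm wide; open, the fingers measure 114 mm over their backs; the gripper's body (76 mm by 85 mm) begins 54 mm behind the grasp point. The pads swing forward as they close: fully open they stand 13 mm farther back than shut.
Start: joints at [1.179, 0.238, -0.013, 1.319, 0, 1.571], TCP at [200.454, 485.177, 231.276] pointing down, gripper open.
Joint ranges: [-2.66, 2.66], [-1.03, 1.9], [-1.14, 1.46], [-1.82, 2.27], [-1.45, 1.34], [-3.14, 3.14]. Speed limits (rad/s): [2.22, 2.22, 2.79, 3.14, 3.14, 3.14].

## Interface

Orientations are given as a unit quaternion [x, y, z, w].
In Python, from plant import state, read_camera, hand_in, grip_point_offset gives the robot as it stands.
- The arm moves only by the tool servo_tool, never from a script. Its argument "series" is a list of rows, each a list of 7 numbers: the shift along the world's x, y, z in m, then the turn, a rotation vector about the world's x, y, z in rad, then the opening, from -1 (shut) to 1 (fully open). A call has 1 to 5 rows; each row shifts and turns the commanded pose from where the row before left it; what a row does not reach is not made up. A row lasts 1/8 s, in which the tool goes at most 62.5 mm and 10.7 degrees, less where a joint would pass 70% of its speed; a pose out of reach is approached as far as the arm can. A call is refused whole if a number of a shift passes 0.0625 or a number of a turn 0.188, either way. A call with a gripper value outside its range is refused whole. The fingers move at their own pace and stop on an object; the grip force is fixed at half the most. Time passes only in rows, so rows that do not move let the fingers close. It gives the time, the measured TCP pose, the force, the opening and the grip force at its end, in the units of the state.
- state(): the state, without advancing time (a new reading comes with each control period).
- read_camera(name): name is "scene" or "top" or "wrist"; returns a dict with "img" (420x560x3 uint8, red, green, blue), "fx", "fy", "cx", "cy" (pixels), "rvec" (rotation vector, rad) and "tvec" (3), from world to camera coordinates, as OpenCV has them. Camera axes: x right, y down, z forward; pixel columns grow to the right and rows downward; lengths in mm; the calibration is good to about 2 mm. A picture is of the moment at which its call begins. There is no depth.
- hand_in(): hands the job in; it is judged then, once.
The state is a dict: "t": time; "joint_pos": joint angles; "qvel": joint speeds; "effort": joint torques, N m; "tool_pos": TCP position; "ee_rot": TCP orientation; "ft_force": force on the tool from outside, world axes, zero at the start; "wrist_torque": the same for the moment, N m; "opening": finger opening in mm; "finger_force": force on a finger pad.
Only numpy, scipy, OpenCV 4.12 (cv2) and the standard library are available. Lean on these libraries where they do the work, as an engineer would, in place of code of your own. Each camera call takes 0.05 s, during which the arm holds its last target. There are 200 camera calls.

## Task

Crack the release valve of the flask press open by its lever so that the ram and flask sink slowly (about 10 mm a second, never dropping) right down to the bottom stop, then shut the valve fully again, by feel, without forcing its lever against the stop. After that draw the flask out by its pull bar onto the yellow square on the shelf in front, keep it upright, let go, and leave the other things on the bench alone.

Things in the scene. Friction and masses are not known exactly. Their poses are not given: they have to be found in the camera images.
- ram (a joint): Height of the press ram in m above its bottom stop: 0 fully down, starts at 0.032, guided straight up and down. Its aluminium platen (84 x 84 mm plate) carries the flask. It sinks only while the valve is open past the point where the load overcomes the oil; at 10 mm/s it sinks well, over 16 mm/s counts as a drop. A shut valve holds it.
- valve (a joint): Release valve angle in rad. 0 = shut, lever against the stop pin; grows as the lever turns anticlockwise seen from above, to 1.4. Stays put; turning takes 6 to 9 N at the post. The ram starts to sink at 0.2 to 0.8, depending on unknown flask weight and oil; each further 0.1 rad adds 10 to 20 mm/s.
- valve_axis (a point): Point on the vertical axis of the valve spindle, level with the middle of the lever's grip post, 124 mm above the bench. Its x axis points from the robot's side to the back of the press, its z axis up. The spindle stands on the 100 x 100 x 80 mm blue pump block at the right of the press.
- valve_post (a point): Middle of the red upright grip post (16 mm diameter, 42 mm tall, 103 to 145 mm above the bench) at the end of the steel valve lever, 75 mm from the valve axis. Shut, the lever points from the axis along minus x of valve_axis, to the front of the press. The lever bar below it is 16 mm wide. The post bends if the finger pushes on it add up to 60 N: pinch with 20 to 25 N a finger, or just push.
- stop_pin: Steel pin, 8 mm diameter, its top 105 mm above the bench, on the pump block 45 mm in front of the valve axis and 12 mm to its left. The shut lever rests against it. More than 25 N on the pin (about 20 N at the post, of which 6 to 9 N turn the valve) counts as forced. Origin: centre of its foot.
- platen_top (a point): Centre of the platen's top face, which rises and sinks with the ram: 60 mm above the bench when fully down. Its x axis points to the back of the press.
- flask: Closed brass denture flask, 76 x 76 x 51 mm, 0.3 to 0.96 kg, loose on the platen under the blue crosshead (underside 156 mm above the bench, 36 mm deep front to back, with an 18 mm post 66 mm to each side). Origin: centre of its underside; its pull bar points along its minus x axis, to the front.
- pull_bar (a point): Grasp point on the flask's steel pull bar, 30 mm above the flask's underside and 78 mm in front of its origin. The bar is 14 mm wide (flask y), 18 mm tall and sticks out 57 mm from the flask's front face, so its free end is 17 mm in front of this point. Axes as the flask's.
- shelf_mark (a point): Centre of the yellow 76 mm square painted on the aluminium shelf in front of the platen, 100 mm in front of the middle of the platen. The shelf top is 58 mm above the bench, 2 mm under the lowered platen, 106 mm wide, and runs 68 mm to the front of this point and 52 mm to the back. x axis points to the back of the press, z up.
- bur_stand: Red bur stand, a disc of 84 mm diameter, 68 mm tall with burs, left of the shelf. Origin: centre of its underside. A bystander.
- plaster_model: White plaster dental arch, 60 x 64 x 29 mm, right of the press. Origin: centre of its underside. A bystander.
- spray_can: White and blue spray can, 60 mm diameter, 170 mm tall, at the left. Origin: centre of its underside. A bystander.

How it is judged:
By the outcome, as a careful person would: the job done as asked, in the order asked, and still so for the second after the job is handed in, with the robot touching nothing.
It also fails if it takes over 72 s, if anything falls off the work surface, if the arm or the gripper's body presses on something with over 40 N, if the wrist force passes 120 N, or if a joint passes its speed limit or range.

## Working session

There is one attempt and no reset: what is moved stays moved. The work goes in short steps, Python scripts to look and compute and a tool call to move; the robot and the scene stay as the last step left them, time stands still between calls to the robot, and variables do not carry over. Pictures are saved under pics/ and viewed, at most 11 in all, crops included, and the job is handed in when it is done.

Besides the shell and the picture viewer there is one more tool, called after ">>>" as name(argument=value, ...) on one line, values as JSON. servo_tool: Moves the arm, as the interface text tells. Its arguments: {"type":"object","properties":{"series":{"type":"array"}},"required":["series"]}

```bash
mkdir -p pics; cat > h.py <<'E'
import numpy as np,cv2
from plant import state,read_camera,hand_in,grip_point_offset
def cam(n,f=None):
    c=read_camera(n)
    if f: cv2.imwrite('pics/'+f,c['img'][:,:,::-1])
    c['R']=cv2.Rodrigues(np.array(c['rvec'],float))[0];c['t']=np.array(c['tvec'],float).ravel()
    return c
def ray(c,u,v,z):
    d=c['R'].T@np.array([(u-c['cx'])/c['fx'],(v-c['cy'])/c['fy'],1]);o=-c['R'].T@c['t']
    return o+d*(z-o[2])/d[2]
def proj(c,p):
    q=c['R']@np.array(p,float)+c['t'];return c['fx']*q[0]/q[2]+c['cx'],c['fy']*q[1]/q[2]+c['cy']
E
python3 - <<'E'
from h import *
for n in('top','scene'):
    c=cam(n,n+'0.png');print(n,-c['R'].T@c['t'],c['fx'])
s=state();print(s,grip_point_offset)
E
```

```text
top [ 435.26070917   86.25297522 1190.76282603] 416.2062694920033
scene [1116.855521    798.73343551  916.95687533] 513.1132577807276
{'t': 0.1, 'joint_pos': array([ 1.17902812e+00,  2.38731760e-01, -1.41713363e-02,  1.31923621e+00,
        8.20432678e-06,  1.57075557e+00]), 'qvel': array([-0.00048803, -0.00094416,  0.00346749,  0.00160828,  0.00215007,
        0.00034204]), 'effort': array([-4.47339116e-04, -5.39720321e+01,  3.46999311e+01,  1.34802534e-02,
       -4.15100112e-05, -2.27398994e-05]), 'tool_pos': array([200.30572027, 484.86347734, 230.7356383 ]), 'ee_rot': array([ 1.94613773e-01,  9.80879722e-01, -6.57847100e-04, -1.34731745e-04]), 'ft_force': array([-0.62018341, -0.7444471 ,  0.28050442]), 'wrist_torque': array([0.04660536, 0.0004464 , 0.03849692]), 'finger_force': 0.0, 'opening': 85.5452166469155} 18.700000000000003
```

View pics/top0.png

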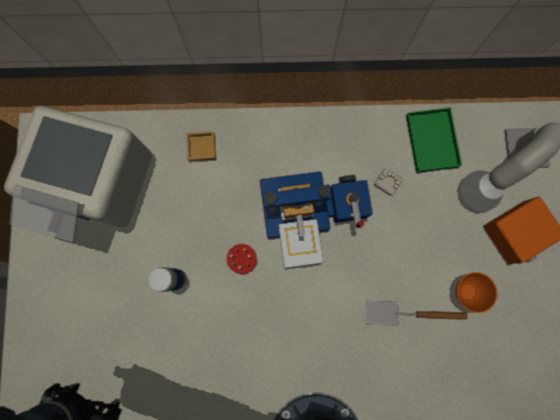

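View pics/scene0.png

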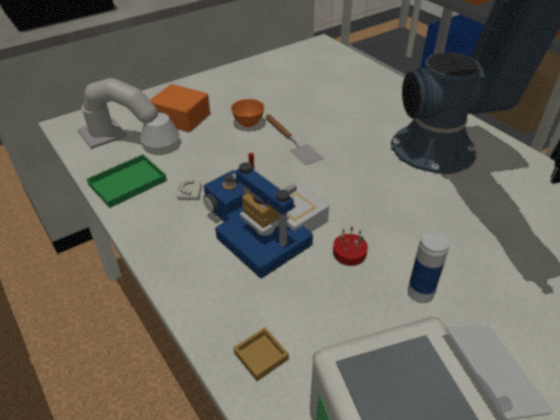

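The top view shows the press near (300,205), the shelf near (302,244), the red post near (361,224), the bur stand at (242,259) and the spray can at (167,280). I'll enlarge it to measure.

```bash
python3 - <<'E'
from h import *
c=cam('top');im=c['img'][165:275,225:385]
cv2.imwrite('pics/topz.png',cv2.resize(im,None,fx=5,fy=5,interpolation=cv2.INTER_CUBIC)[:,:,::-1])
h=cv2.cvtColor(c['img'],cv2.COLOR_RGB2HSV)
m=((h[...,0]>20)&(h[...,0]<32)&(h[...,1]>110)&(h[...,2]>120)).astype(np.uint8);m[:215]=0;m[275:]=0;m[:,:275]=0;m[:,330:]=0
p=cv2.findNonZero(m);r=cv2.minAreaRect(p);b=cv2.boxPoints(r);print(r,len(p))
for q in b:print(q,ray(c,*q,58)[:2])
m=((h[...,0]<8)|(h[...,0]>172))&(h[...,1]>150)&(h[...,2]>60);m[:,:340]=0;m[:,375:]=0;m[:200]=0;m[245:]=0
y,x=np.nonzero(m);print('red',x.mean(),y.mean(),x.min(),x.max(),y.min(),y.max(),ray(c,x.mean(),y.mean(),145))
E
```

```text
((299.96209716796875, 240.08070373535156), (27.34408950805664, 27.09685707092285), 81.46923065185547) 148
[284.53546 228.5697 ] [571.95861195  67.14098765]
[311.33252 224.55014] [581.03069227  -6.76646064]
[315.38873 251.5917 ] [506.61382425 -14.90671183]
[288.59167 255.61127] [497.79752935  58.30378042]
red 360.5416666666667 223.29166666666666 358 363 221 226 [ 569.60600978 -124.83786305  145.        ]
```

View pics/topz.png

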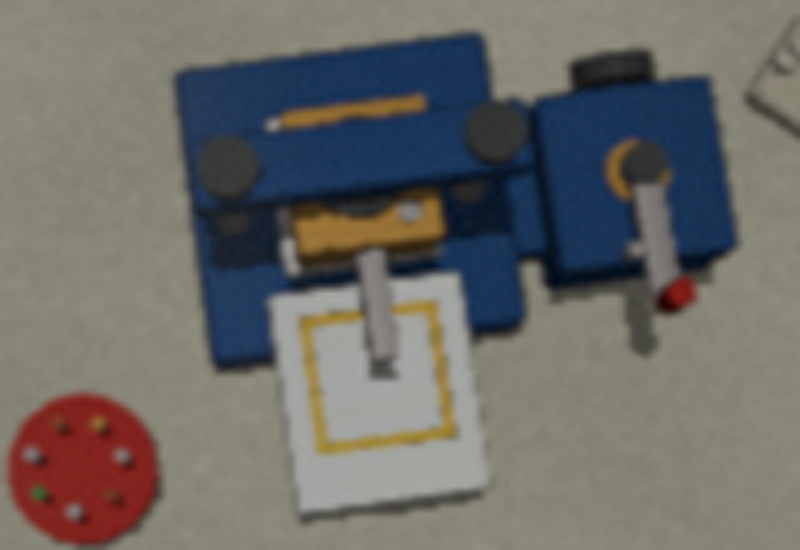

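The enlarged crop (5x, offset 225,165) shows the mark's corners, the red post at (678,293), the spindle at (645,162) and the pull bar running from (370,250) to (385,360). The press is yawed by about 0.12 rad.

```bash
python3 - <<'E'
from h import *
c=cam('top');Z=lambda u,v,z:ray(c,225+(u+.5)/5-.5,165+(v+.5)/5-.5,z)
def ang(a,b):d=b-a;return np.arctan2(d[1],d[0])
print('yaw shelf R,L',ang(Z(487,490,58),Z(460,272,58)),ang(Z(300,518,58),Z(272,297,58)),'front',ang(Z(487,490,58),Z(300,518,58))-np.pi/2)
print('plate L,back',ang(Z(215,368,20),Z(178,72,20)),ang(Z(483,33,20),Z(178,72,20))-np.pi/2)
print('pump front/right',ang(Z(735,245,80),Z(710,78,80)),ang(Z(710,78,80),Z(535,98,80))-np.pi/2)
print('shelf ctr',Z((460+487+300+272)/4,(272+490+518+297)/4,58))
print('spindle z115',Z(645,162,115),'post',Z(681,288,145),Z(675,300,145))
pb=[Z(370,250,131),Z(385,360,131)];print('bar',pb,ang(pb[1],pb[0]))
s=cam('scene');h=cv2.cvtColor(s['img'],cv2.COLOR_RGB2HSV)
m=((h[...,0]<8)|(h[...,0]>172))&(h[...,1]>130)&(h[...,2]>60);m[:150]=0;m[170:]=0;m[:,:240]=0;m[:,262:]=0
y,x=np.nonzero(m);print('scene red',x.mean(),y.mean(),y.min(),y.max());print([proj(s,(569.6,-124.8,z)) for z in(103,124,145)])
print('can',ray(c,163,280,170),'bur',ray(c,242,259,40))
E
```

```text
yaw shelf R,L 0.08127599572985275 0.0976313527446477 front 0.11860737935176457
plate L,back 0.10063653181835384 0.10438627949412371
pump front/right 0.08670860839716929 0.08965474691244979
shelf ctr [529.91318692  24.68251482  58.        ]
spindle z115 [ 643.86046464 -116.53111561  115.        ] post [ 572.3835647  -125.65539325  145.        ] [ 566.32454378 -122.25069717  145.        ]
bar [array([598.38971515,  31.05987566, 131.        ]), array([541.27082156,  25.34758971, 131.        ])] 0.09967552707112867
scene red 250.8684210526316 158.28947368421052 153 166
[(np.float64(252.1450012721466), np.float64(166.21584332970235)), (np.float64(251.79796469200187), np.float64(159.70875827809192)), (np.float64(251.4433550072096), np.float64(153.05967425903657))]
can [441.56891111 366.14062036 170.        ] bur [493.15915904 186.23932762  40.        ]
```

>>> servo_tool(series=[[0.018,-0.041,0.003,0,0,0.033,-0.2],[0.018,-0.041,0.003,0,0,0.033,-0.2],[0.018,-0.041,0.003,0,0,0.033,-0.2],[0.018,-0.041,0.003,0,0,0.033,-0.2],[0.018,-0.041,0.003,0,0,0.033,-0.2]])

```text
t: 0.88
tool_pos: [290.8, 278.9, 246.4]
ee_rot: [0.112, 0.994, 0.0, 0.0]
ft_force: [0.5, -0.2, -0.2]
opening: 34.1
finger_force: 0.0
```

>>> servo_tool(series=[[0.018,-0.041,0.001,0,0,0.033,-0.2],[0.018,-0.041,0.001,0,0,0.033,-0.2],[0.018,-0.041,0.001,0,0,0.033,-0.2],[0.018,-0.041,0.001,0,0,0.033,-0.2],[0.018,-0.041,0.001,0,0,0.033,-0.2]])

```text
t: 1.5
tool_pos: [380.8, 73.8, 251.4]
ee_rot: [0.03, 1.0, 0.0, 0.0]
ft_force: [0.0, 0.3, -0.8]
opening: 34.0
finger_force: 0.0
```

>>> servo_tool(series=[[0.018,-0.041,0,0,0,0.033,-0.2],[0.018,-0.041,0,0,0,0.033,-0.2],[0.018,-0.041,0,0,0,0.033,-0.2],[0.018,-0.041,0,0,0,0.033,-0.2],[0,0,0,0,0,0,-0.2]])

```text
t: 2.12
tool_pos: [453.3, -91.1, 250.8]
ee_rot: [-0.034, 0.999, -0.0, -0.0]
ft_force: [-0.9, 0.6, 0.5]
opening: 33.9
finger_force: 0.0
```

>>> servo_tool(series=[[0.03,-0.0082,0,0,0,0.03,-0.2],[0.03,-0.0082,-0.01,0,0,0,-0.2],[0.03,-0.0082,-0.02,0,0,0,-0.2],[0.0267,-0.0083,-0.02,0,0,0,-0.2],[0,0,0,0,0,0,-0.2]])

```text
t: 2.75
tool_pos: [569.2, -121.0, 199.1]
ee_rot: [-0.05, 0.999, 0.0, -0.002]
ft_force: [0.3, 1.0, -0.2]
opening: 34.0
finger_force: 0.0
```

```bash
python3 - <<'E'
from h import *
c=cam('wrist','w1.png');s=state();print(s['tool_pos'],s['ee_rot'],-c['R'].T@c['t'],proj(c,(570,-124,145)),proj(c,(544,26,122)))
E
```

```text
[ 568.61461406 -120.90229897  200.33724953] [-5.02364054e-02  9.98736567e-01  3.69349150e-04 -1.19864168e-03] [ 487.93962876 -129.818412    341.67976253] (np.float64(272.75967045498555), np.float64(232.43048661192998)) (np.float64(482.5309674509392), np.float64(205.9997278535693))
```

View pics/w1.png

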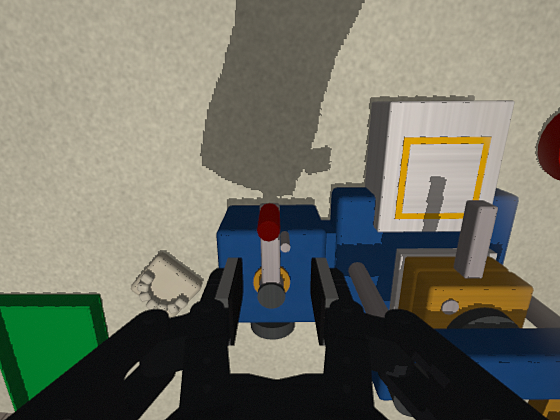

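The wrist view shows the post at about (269,208–240) between the fingers, the stop pin at (285,243), the spindle at (270,290), and the bar with its free end near (480,205).

```bash
python3 - <<'E'
from h import *
c=cam('wrist');h=cv2.cvtColor(c['img'],cv2.COLOR_RGB2HSV)
m=((h[...,0]<8)|(h[...,0]>172))&(h[...,1]>130)&(h[...,2]>40);m[:,:240]=0;m[:,300:]=0
y,x=np.nonzero(m);print(x.min(),x.max(),y.min(),y.max(),x.mean(),y.mean())
for z in(103,145):print(z,proj(c,(570,-124,z)),proj(c,(562,-124,z)),proj(c,(578,-124,z)))
print('post',ray(c,x.mean(),y.mean(),124));print('pin',proj(c,(645-44.8+1.2*-1,-116.5-4.5+12,105)))
print('spindle',proj(c,(644.6,-116.5,115)), 'fingertips mid',proj(c,state()['tool_pos']))
for q in((408,139),(489,140),(482,217),(400,213)):print(ray(c,*q,58))
E
```

```text
257 279 203 240 268.50564971751413 222.33474576271186
103 (np.float64(273.1276042897495), np.float64(212.06283717222624)) (np.float64(274.0978744041228), np.float64(202.51868289051484)) (np.float64(272.1764374921133), np.float64(221.41907986155792))
145 (np.float64(272.53875530656745), np.float64(232.51761585536354)) (np.float64(273.6848628144084), np.float64(221.41881224273175)) (np.float64(271.4193668178615), np.float64(243.35767485278922))
post [ 571.03113202 -127.11266256  124.        ]
pin (np.float64(287.923796685132), np.float64(247.80846814529002))
spindle (np.float64(273.39114233758517), np.float64(301.6148572332595)) fingertips mid (np.float64(277.6377966152146), np.float64(273.5907720858883))
[506.26523628 -11.56407312  58.        ]
[500.08384207  59.48432843  58.        ]
[570.87330824  75.12319591  58.        ]
[574.61138835  -3.33377469  58.        ]
```

>>> servo_tool(series=[[0.001,-0.004,-0.02,0,0,0,-0.2],[0,0,-0.02,0,0,0,-0.2],[0,0,-0.02,0,0,0,-0.2],[0,0,-0.02,0,0,0,-0.2],[0,0,-0.008,0,0,0,-0.2]])

```text
t: 3.48
tool_pos: [569.2, -125.1, 113.6]
ee_rot: [-0.05, 0.999, 0.0, -0.0]
ft_force: [-0.5, -0.6, 0.4]
opening: 34.1
finger_force: 0.0
```

```bash
python3 - <<'E'
from h import *
s=state();print(s['tool_pos'],s['ft_force'],s['finger_force'],s['opening'])
c=cam('scene','s1.png');cv2.imwrite('pics/s1z.png',cv2.resize(c['img'][130:290,180:340],None,fx=3.7,fy=3.7,interpolation=cv2.INTER_CUBIC)[:,:,::-1])
for n,p in dict(platenC=(638,35.7,92),platenC0=(638,35.7,60),post=(570,-125,145)).items():print(n,proj(c,p))
E
```

```text
[ 569.24664292 -125.14723913  113.55165082] [-0.49746868 -0.6183228   0.39818557] 0.0 34.122138010411696
platenC (np.float64(264.349524915958), np.float64(213.52427334716361))
platenC0 (np.float64(264.6991909380592), np.float64(223.26265457670695))
post (np.float64(251.2690136658486), np.float64(153.07523704019843))
```

View pics/s1z.png

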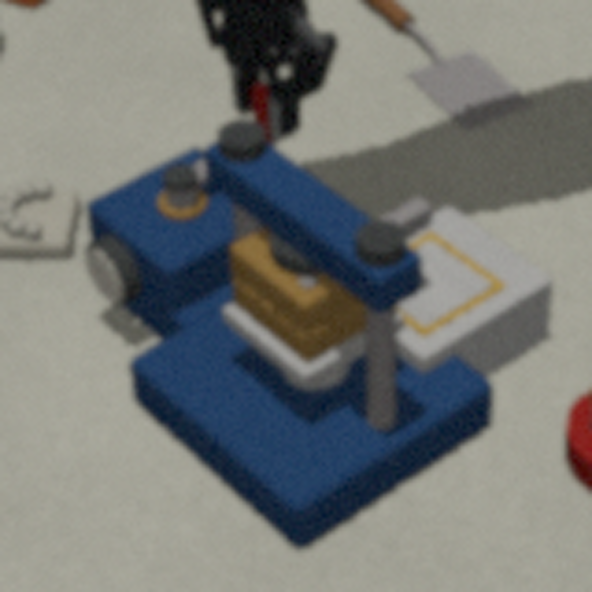

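The scene crop shows the flask and raised platen under the crosshead, with the post between the fingers. I'll save a ram tracker reference and push to the right until I feel contact.

```bash
cat >> h.py <<'E'
U=8
P=np.array([(232,262),(315,320),(345,335),(345,365),(310,388),(225,325)])/3.7+[180,130]
def ram(c):
    up=lambda i:cv2.resize(i,None,fx=U,fy=U,interpolation=cv2.INTER_CUBIC).astype(np.float32)
    ref=cv2.imread('pics/s1.png')[:,:,::-1]
    x0,y0,x1,y1=238,196,277,238
    m=np.zeros(((y1-y0)*U,(x1-x0)*U),np.float32);cv2.fillPoly(m,[((P-[x0,y0])*U).astype(np.int32)],1)
    T=up(ref[y0:y1,x0:x1].copy());S=up(c['img'][y0-3:y1+14,x0-1:x1+1].copy())
    r=cv2.matchTemplate(S,T,cv2.TM_SQDIFF,mask=np.dstack([m]*3))
    _,_,l,_=cv2.minMaxLoc(r);px=l[1]/U-3
    return 32-px*32/9.74
AX=np.array([644.6,-116.5]);YAW=.1
def show():
    s=state();c=cam('scene');d=AX-s['tool_pos'][:2]
    print('t',round(s['t'],2),'ram',round(ram(c),2),'ang',round(np.arctan2(d[1],d[0])-YAW,3),'r',round(np.hypot(*d),1),s['tool_pos'].round(1),'F',s['ft_force'].round(1))
E
python3 -c "
from h import *
show();show()"
```

```text
t 3.52 ram 32.0 ang 0.015 r 75.9 [ 569.2 -125.2  112.9] F [-0.9  0.1 -0.8]
t 3.58 ram 32.0 ang 0.018 r 75.6 [ 569.5 -125.4  113.6] F [ 0.6 -0.1 -0.6]
```

>>> servo_tool(series=[[0.0002,-0.002,0,0,0,0,-0.2],[0.0002,-0.002,0,0,0,0,-0.2],[0.0002,-0.0015,0,0,0,0,-0.2],[0.0002,-0.0015,0,0,0,0,-0.2],[0,0,0,0,0,0,-0.2]])

```text
t: 4.25
tool_pos: [571.0, -132.9, 113.3]
ee_rot: [-0.05, 0.999, -0.0, -0.0]
ft_force: [0.8, -0.0, -0.2]
opening: 34.2
finger_force: 0.0
```

>>> servo_tool(series=[[0.0001,-0.001,0,0,0,0,-0.2],[0.0001,-0.001,0,0,0,0,-0.2],[0.0001,-0.001,0,0,0,0,-0.2],[0.0001,-0.001,0,0,0,0,-0.2],[0,0,0,0,0,0,-0.2]])

```text
t: 4.88
tool_pos: [571.2, -136.1, 113.2]
ee_rot: [-0.05, 0.999, 0.001, -0.0]
ft_force: [-0.6, 4.8, 0.9]
opening: 34.4
finger_force: 2.6
```

>>> servo_tool(series=[[0.0008,-0.0029,0,0,0,0.04,-0.2],[0.001,-0.0029,0,0,0,0.04,-0.2],[0.0011,-0.0028,0,0,0,0.04,-0.2],[0.0012,-0.0028,0,0,0,0.04,-0.2],[0,0,0,0,0,0,-0.2]])

```text
t: 5.5
tool_pos: [575.1, -147.8, 113.2]
ee_rot: [-0.13, 0.992, 0.0, -0.0]
ft_force: [-1.9, 4.6, 1.7]
opening: 34.0
finger_force: 2.3
```

```bash
cat >> h.py <<'E'
def rows(th,d,n):
    r=np.array([-73.4,-19.6])
    for k in range(n):
        a=th+d*(k+.5);p=np.array([[np.cos(a),-np.sin(a)],[np.sin(a),np.cos(a)]])@r
        print([round(-d*p[1]/1000,4),round(d*p[0]/1000,4)],end=' ')
    print()
E
python3 -c "
from h import *
show();rows(.16,.04,16)"
```

```text
t 5.5 ram 32.0 ang 0.324 r 76.2 [ 575.1 -147.8  113.2] F [-1.9  4.6  1.7]
[np.float64(0.0013), np.float64(-0.0027)] [np.float64(0.0014), np.float64(-0.0027)] [np.float64(0.0015), np.float64(-0.0026)] [np.float64(0.0016), np.float64(-0.0026)] [np.float64(0.0017), np.float64(-0.0025)] [np.float64(0.0018), np.float64(-0.0024)] [np.float64(0.0019), np.float64(-0.0024)] [np.float64(0.002), np.float64(-0.0023)] [np.float64(0.0021), np.float64(-0.0022)] [np.float64(0.0022), np.float64(-0.0021)] [np.float64(0.0023), np.float64(-0.002)] [np.float64(0.0023), np.float64(-0.0019)] [np.float64(0.0024), np.float64(-0.0018)] [np.float64(0.0025), np.float64(-0.0017)] [np.float64(0.0026), np.float64(-0.0016)] [np.float64(0.0026), np.float64(-0.0015)]
```

>>> servo_tool(series=[[0.001,-0.002,0,0,0,0.03,-0.2],[0.001,-0.002,0,0,0,0.03,-0.2],[0,0,0,0,0,0,-0.2],[0,0,0,0,0,0,-0.2]])

```text
t: 6.05
tool_pos: [577.0, -152.0, 113.2]
ee_rot: [-0.159, 0.987, 0.0, -0.0]
ft_force: [-3.0, 4.2, 1.5]
opening: 34.0
finger_force: 2.4
```

```bash
python3 -c "
from h import *
show()"
```

```text
t 6.05 ram 32.0 ang 0.383 r 76.3 [ 577.  -152.   113.2] F [-3.   4.2  1.5]
```

>>> servo_tool(series=[[0.0011,-0.002,0,0,0,0.03,-0.2],[0.0011,-0.002,0,0,0,0.03,-0.2],[0,0,0,0,0,0,-0.2],[0,0,0,0,0,0,-0.2]])

```text
t: 6.6
tool_pos: [579.2, -156.1, 113.2]
ee_rot: [-0.189, 0.982, -0.0, -0.0]
ft_force: [-4.5, 2.3, 2.4]
opening: 33.6
finger_force: 2.3
```

```bash
python3 -c "
from h import *
show()"
```

```text
t 6.6 ram 32.0 ang 0.445 r 76.4 [ 579.2 -156.1  113.2] F [-4.5  2.3  2.4]
```

>>> servo_tool(series=[[0.0012,-0.0019,0,0,0,0.03,-0.2],[0.0012,-0.0019,0,0,0,0.03,-0.2],[0,0,0,0,0,0,-0.2],[0,0,0,0,0,0,-0.2]])

```text
t: 7.15
tool_pos: [581.7, -160.0, 113.2]
ee_rot: [-0.218, 0.976, -0.0, -0.0]
ft_force: [-4.0, 3.1, 1.6]
opening: 34.1
finger_force: 2.2
```

```bash
python3 -c "
from h import *
show()"
```

```text
t 7.15 ram 32.0 ang 0.505 r 76.5 [ 581.7 -160.   113.2] F [-4.   3.1  1.6]
```

>>> servo_tool(series=[[0.0013,-0.0018,0,0,0,0.03,-0.2],[0.0013,-0.0018,0,0,0,0.03,-0.2],[0,0,0,0,0,0,-0.2],[0,0,0,0,0,0,-0.2]])

```text
t: 7.7
tool_pos: [584.2, -163.6, 113.2]
ee_rot: [-0.247, 0.969, -0.0, -0.0]
ft_force: [-4.2, 1.8, 2.5]
opening: 34.3
finger_force: 2.2
```

```bash
python3 -c "
from h import *
show()"
```

```text
t 7.7 ram 32.0 ang 0.563 r 76.6 [ 584.2 -163.6  113.2] F [-4.2  1.8  2.5]
```

>>> servo_tool(series=[[0.0014,-0.0018,0,0,0,0.03,-0.2],[0.0014,-0.0017,0,0,0,0.03,-0.2],[0,0,0,0,0,0,-0.2],[0,0,0,0,0,0,-0.2]])

```text
t: 8.25
tool_pos: [587.1, -167.1, 113.2]
ee_rot: [-0.276, 0.961, -0.0, -0.0]
ft_force: [-3.9, 2.0, 2.1]
opening: 34.4
finger_force: 2.2
```

```bash
python3 -c "
from h import *
show()"
```

```text
t 8.25 ram 32.0 ang 0.622 r 76.6 [ 587.1 -167.1  113.2] F [-3.9  2.   2.1]
```

>>> servo_tool(series=[[0.0015,-0.0017,0,0,0,0.03,-0.2],[0.0015,-0.0016,0,0,0,0.03,-0.2],[0,0,0,0,0,0,-0.2],[0,0,0,0,0,0,-0.2]])

```text
t: 8.8
tool_pos: [590.1, -170.5, 113.2]
ee_rot: [-0.305, 0.952, -0.0, -0.0]
ft_force: [-4.2, 1.7, 2.5]
opening: 34.4
finger_force: 2.2
```

```bash
python3 -c "
from h import *
show()
c=cam('wrist','w2.png');print(proj(c,(638,35.7,92)))"
```

```text
t 8.8 ram 32.0 ang 0.681 r 76.7 [ 590.1 -170.5  113.2] F [-4.2  1.7  2.5]
(np.float64(470.1371791455425), np.float64(451.32172370092485))
```

View pics/w2.png

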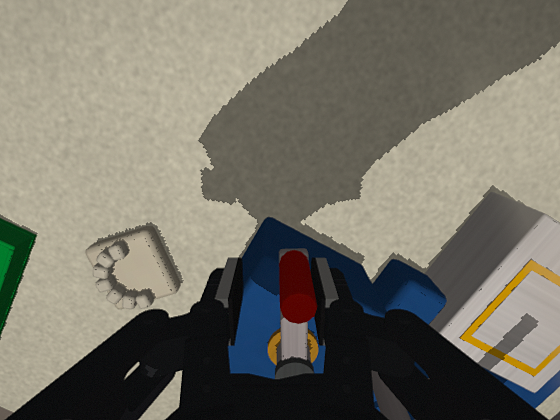

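The wrist view shows the post at (297,285) against the finger and the lever turned about 0.5 rad, clear of the plaster model. Continuing.

>>> servo_tool(series=[[0.0016,-0.0016,0,0,0,0.03,-0.2],[0.0016,-0.0015,0,0,0,0.03,-0.2],[0,0,0,0,0,0,-0.2],[0,0,0,0,0,0,-0.2]])

```text
t: 9.4
tool_pos: [593.3, -173.6, 113.2]
ee_rot: [-0.333, 0.943, -0.0, -0.0]
ft_force: [-4.9, 1.9, 1.4]
opening: 34.1
finger_force: 2.2
```

```bash
python3 -c "
from h import *
show()"
```

```text
t 9.4 ram 32.0 ang 0.739 r 76.8 [ 593.3 -173.6  113.2] F [-4.9  1.9  1.4]
```

>>> servo_tool(series=[[0.0016,-0.0015,0,0,0,0.03,-0.2],[0.0017,-0.0014,0,0,0,0.03,-0.2],[0,0,0,0,0,0,-0.2],[0,0,0,0,0,0,-0.2]])

```text
t: 9.95
tool_pos: [596.7, -176.5, 113.2]
ee_rot: [-0.362, 0.932, -0.0, -0.0]
ft_force: [-4.3, 2.1, 2.3]
opening: 34.1
finger_force: 2.2
```

```bash
python3 -c "
from h import *
show()"
```

```text
t 9.95 ram 27.48 ang 0.797 r 76.8 [ 596.7 -176.5  113.2] F [-4.3  2.1  2.3]
```

It's sinking. I'll hold to measure the rate.

>>> servo_tool(series=[[0,0,0,0,0,0,-0.2],[0,0,0,0,0,0,-0.2]])

```text
t: 10.25
tool_pos: [596.7, -176.5, 113.2]
ee_rot: [-0.362, 0.932, -0.0, -0.0]
ft_force: [-4.3, 2.2, 2.5]
opening: 34.1
finger_force: 2.2
```

```bash
python3 -c "
from h import *
show();show()"
```

```text
t 10.25 ram 24.2 ang 0.797 r 76.8 [ 596.7 -176.5  113.2] F [-4.3  2.2  2.5]
t 10.3 ram 23.38 ang 0.797 r 76.8 [ 596.7 -176.5  113.2] F [-4.8  1.9  1.3]
```

The rate is about 11 mm/s, so I'll hold here.

>>> servo_tool(series=[[0,0,0,0,0,0,-0.2],[0,0,0,0,0,0,-0.2],[0,0,0,0,0,0,-0.2],[0,0,0,0,0,0,-0.2],[0,0,0,0,0,0,-0.2]])

```text
t: 10.98
tool_pos: [596.7, -176.5, 113.2]
ee_rot: [-0.362, 0.932, -0.0, -0.0]
ft_force: [-5.0, 0.6, 1.8]
opening: 33.8
finger_force: 2.2
```

```bash
python3 -c "
from h import *
show()"
```

```text
t 10.97 ram 15.57 ang 0.797 r 76.8 [ 596.7 -176.5  113.2] F [-5.   0.6  1.8]
```

>>> servo_tool(series=[[0,0,0,0,0,0,-0.2],[0,0,0,0,0,0,-0.2],[0,0,0,0,0,0,-0.2],[0,0,0,0,0,0,-0.2],[0,0,0,0,0,0,-0.2]])

```text
t: 11.65
tool_pos: [596.7, -176.5, 113.2]
ee_rot: [-0.362, 0.932, -0.0, -0.0]
ft_force: [-4.2, 0.9, 2.4]
opening: 34.7
finger_force: 2.2
```

>>> servo_tool(series=[[0,0,0,0,0,0,-0.2],[0,0,0,0,0,0,-0.2],[0,0,0,0,0,0,-0.2],[0,0,0,0,0,0,-0.2],[0,0,0,0,0,0,-0.2]])

```text
t: 12.28
tool_pos: [596.7, -176.5, 113.2]
ee_rot: [-0.362, 0.932, -0.0, -0.0]
ft_force: [-4.7, 0.5, 2.6]
opening: 34.2
finger_force: 2.2
```

>>> servo_tool(series=[[0,0,0,0,0,0,-0.2],[0,0,0,0,0,0,-0.2],[0,0,0,0,0,0,-0.2],[0,0,0,0,0,0,-0.2],[0,0,0,0,0,0,-0.2]])

```text
t: 12.9
tool_pos: [596.7, -176.5, 113.2]
ee_rot: [-0.362, 0.932, -0.0, -0.0]
ft_force: [-5.1, 0.9, 2.9]
opening: 34.2
finger_force: 2.2
```

```bash
python3 -c "
from h import *
show()"
```

```text
t 12.9 ram 0.38 ang 0.797 r 76.8 [ 596.7 -176.5  113.2] F [-5.1  0.9  2.9]
```

>>> servo_tool(series=[[0,0,0,0,0,0,-0.2],[0,0,0,0,0,0,-0.2],[0,0,0,0,0,0,-0.2]])

```text
t: 13.32
tool_pos: [596.7, -176.5, 113.2]
ee_rot: [-0.362, 0.932, -0.0, -0.0]
ft_force: [-5.2, 1.9, 1.9]
opening: 34.4
finger_force: 2.2
```

```bash
python3 - <<'E'
from h import *
show()
# reverse: right finger will touch after 18 mm; rel offset mirrored about lever (lever dir = YAW .12)
t=state()['tool_pos'][:2];r=t-AX;print(r)
E
```

```text
t 13.32 ram 0.38 ang 0.797 r 76.8 [ 596.7 -176.5  113.2] F [-5.2  1.9  1.9]
[-47.91930548 -60.0239295 ]
```

The ram is stable at the bottom stop. Now I'll reverse: take up the gap with the right finger and swing the lever back.

>>> servo_tool(series=[[-0.004,0.0044,0,0,0,0,-0.2],[-0.004,0.0044,0,0,0,0,-0.2],[-0.0035,0.0038,0,0,0,0,-0.2],[-0.0006,0.0007,0,0,0,0,-0.2],[0,0,0,0,0,0,-0.2]])

```text
t: 14.0
tool_pos: [585.0, -163.0, 113.4]
ee_rot: [-0.362, 0.932, -0.0, 0.0]
ft_force: [-0.3, -0.1, -0.0]
opening: 34.4
finger_force: 0.0
```

>>> servo_tool(series=[[-0.0018,0.0024,0,0,0,-0.04,-0.2],[-0.0018,0.0025,0,0,0,-0.04,-0.2],[-0.0017,0.0025,0,0,0,-0.04,-0.2],[-0.0015,0.0026,0,0,0,-0.04,-0.2],[-0.0014,0.0027,0,0,0,-0.04,-0.2]])

```text
t: 14.62
tool_pos: [578.1, -151.2, 113.4]
ee_rot: [-0.266, 0.964, -0.001, 0.001]
ft_force: [4.6, -3.9, -2.5]
opening: 34.0
finger_force: 2.8
```

>>> servo_tool(series=[[-0.0013,0.0027,0,0,0,-0.04,-0.2],[-0.0012,0.0028,0,0,0,-0.04,-0.2],[-0.0011,0.0028,0,0,0,-0.04,-0.2],[-0.001,0.0029,0,0,0,-0.04,-0.2],[0,0,0,0,0,0,-0.2]])

```text
t: 15.25
tool_pos: [573.3, -139.8, 113.5]
ee_rot: [-0.189, 0.982, -0.001, 0.001]
ft_force: [4.5, -3.2, -2.7]
opening: 34.2
finger_force: 2.1
```

```bash
python3 -c "
from h import *
show()"
```

```text
t 15.25 ram 0.38 ang 0.216 r 75.0 [ 573.3 -139.8  113.5] F [ 4.5 -3.2 -2.7]
```

>>> servo_tool(series=[[-0.0009,0.0029,0,0,0,-0.04,-0.2],[-0.0008,0.0029,0,0,0,-0.04,-0.2],[-0.0007,0.003,0,0,0,-0.04,-0.2],[-0.0005,0.003,0,0,0,-0.04,-0.2],[0,0,0,0,0,0,-0.2]])

```text
t: 15.92
tool_pos: [570.3, -127.9, 113.6]
ee_rot: [-0.11, 0.994, -0.001, 0.001]
ft_force: [3.8, -2.5, -0.6]
opening: 34.1
finger_force: 1.9
```

>>> servo_tool(series=[[-0.0003,0.002,0,0,0,-0.027,-0.2],[-0.0002,0.0015,0,0,0,-0.02,-0.2],[-0.0002,0.0015,0,0,0,-0.02,-0.2],[0,0,0,0,0,0,-0.2]])

```text
t: 16.42
tool_pos: [569.6, -123.0, 113.6]
ee_rot: [-0.076, 0.997, -0.001, 0.001]
ft_force: [5.1, -3.7, 0.0]
opening: 34.1
finger_force: 2.1
```

>>> servo_tool(series=[[-0.0001,0.001,0,0,0,-0.013,-0.2],[-0.0001,0.001,0,0,0,-0.013,-0.2],[0,0,0,0,0,0,-0.2]])

```text
t: 16.8
tool_pos: [569.4, -121.1, 113.6]
ee_rot: [-0.063, 0.998, -0.001, 0.001]
ft_force: [3.9, -4.2, -0.8]
opening: 34.4
finger_force: 2.3
```

>>> servo_tool(series=[[-0.0001,0.001,0,0,0,-0.013,-0.2],[0,0,0,0,0,0,-0.2]])

```text
t: 17.05
tool_pos: [569.3, -120.2, 113.6]
ee_rot: [-0.057, 0.998, -0.001, 0.001]
ft_force: [3.8, -4.2, -1.1]
opening: 33.9
finger_force: 2.3
```

>>> servo_tool(series=[[0,0.0007,0,0,0,-0.009,-0.2],[0,0,0,0,0,0,-0.2]])

```text
t: 17.3
tool_pos: [569.3, -119.5, 113.6]
ee_rot: [-0.052, 0.999, -0.001, 0.001]
ft_force: [3.9, -4.1, -0.9]
opening: 34.2
finger_force: 2.3
```

>>> servo_tool(series=[[0,0.0007,0,0,0,0,-0.2],[0,0,0,0,0,0,-0.2]])

```text
t: 17.55
tool_pos: [569.2, -118.8, 113.6]
ee_rot: [-0.052, 0.999, -0.001, 0.001]
ft_force: [3.0, -4.4, -0.9]
opening: 34.1
finger_force: 2.4
```

>>> servo_tool(series=[[0,0.0006,0,0,0,0,-0.2],[0,0,0,0,0,0,-0.2]])

```text
t: 17.8
tool_pos: [569.0, -118.3, 113.6]
ee_rot: [-0.052, 0.999, -0.001, 0.001]
ft_force: [3.2, -5.7, -0.2]
opening: 34.3
finger_force: 2.5
```

>>> servo_tool(series=[[0,0.0005,0,0,0,0,-0.2],[0,0,0,0,0,0,-0.2]])

```text
t: 18.05
tool_pos: [568.9, -117.8, 113.6]
ee_rot: [-0.052, 0.999, -0.001, 0.001]
ft_force: [3.1, -3.5, -1.4]
opening: 34.0
finger_force: 2.5
```

>>> servo_tool(series=[[0,0.0005,0,0,0,0,-0.2],[0,0,0,0,0,0,-0.2]])

```text
t: 18.3
tool_pos: [568.8, -117.3, 113.6]
ee_rot: [-0.052, 0.999, -0.001, 0.001]
ft_force: [2.3, -5.0, 0.4]
opening: 34.3
finger_force: 2.6
```

>>> servo_tool(series=[[0,0.0005,0,0,0,0,-0.2],[0,0,0,0,0,0,-0.2]])

```text
t: 18.55
tool_pos: [568.7, -116.9, 113.6]
ee_rot: [-0.052, 0.999, -0.001, 0.001]
ft_force: [2.3, -5.2, 0.3]
opening: 34.1
finger_force: 2.7
```

>>> servo_tool(series=[[0,0.0005,0,0,0,0,-0.2],[0,0,0,0,0,0,-0.2]])

```text
t: 18.8
tool_pos: [568.7, -116.7, 113.6]
ee_rot: [-0.052, 0.999, -0.001, 0.0]
ft_force: [1.6, -6.3, 0.3]
opening: 34.0
finger_force: 3.4
```

>>> servo_tool(series=[[0,0.0005,0,0,0,0,-0.2],[0,0,0,0,0,0,-0.2]])

```text
t: 19.05
tool_pos: [568.7, -116.5, 113.6]
ee_rot: [-0.052, 0.999, -0.002, 0.0]
ft_force: [1.6, -7.4, 0.4]
opening: 33.8
finger_force: 4.2
```

>>> servo_tool(series=[[0,0.0007,0,0,0,0,-0.2],[0,0,0,0,0,0,-0.2]])

```text
t: 19.3
tool_pos: [568.7, -116.3, 113.6]
ee_rot: [-0.052, 0.999, -0.002, 0.0]
ft_force: [1.3, -10.3, 0.3]
opening: 34.1
finger_force: 5.3
```

>>> servo_tool(series=[[0,0.0007,0,0,0,0,-0.2],[0,0,0,0,0,0,-0.2],[0,0,0,0,0,0,-0.2]])

```text
t: 19.68
tool_pos: [568.6, -116.0, 113.6]
ee_rot: [-0.052, 0.999, -0.002, 0.0]
ft_force: [1.2, -13.7, 0.1]
opening: 34.0
finger_force: 6.5
```

It's firmly against the stop at about 13 N. I'll back off to centre and rise.

>>> servo_tool(series=[[0,-0.004,0,0,0,0,-0.2],[0,-0.004,0,0,0,0,-0.2],[0,-0.003,0,0,0,0,-0.2],[0,0,0,0,0,0,-0.2]])

```text
t: 20.18
tool_pos: [568.1, -124.5, 113.2]
ee_rot: [-0.053, 0.999, 0.0, -0.0]
ft_force: [-0.7, -0.4, 0.5]
opening: 34.2
finger_force: 0.0
```

>>> servo_tool(series=[[0,0,0.03,0,0,0,-0.2],[0,0,0.03,0,0,0,-0.2],[0,0,0.04,0,0,0,-0.2],[-0.04,0.01,0,0,0,0,-0.2],[-0.05,0.02,0,0,0,0,-0.2]])

```text
t: 20.8
tool_pos: [477.9, -94.3, 213.4]
ee_rot: [-0.052, 0.999, -0.0, 0.0]
ft_force: [-0.4, 0.8, 0.8]
opening: 34.2
finger_force: 0.0
```

```bash
python3 - <<'E'
from h import *
show();c=cam('wrist','w3.png');np.save('w3.npy',c,allow_pickle=True)
print(state()['ee_rot'],proj(c,(644.6-74.6,-116.5-9,145)))
E
```

```text
t 20.8 ram 0.38 ang -0.232 r 168.2 [477.9 -94.3 213.4] F [-0.4  0.8  0.8]
[-5.29141743e-02  9.98597532e-01  5.36342087e-04 -1.66508671e-03] (np.float64(222.2812060009173), np.float64(336.67823770629667))
```

View pics/w3.png

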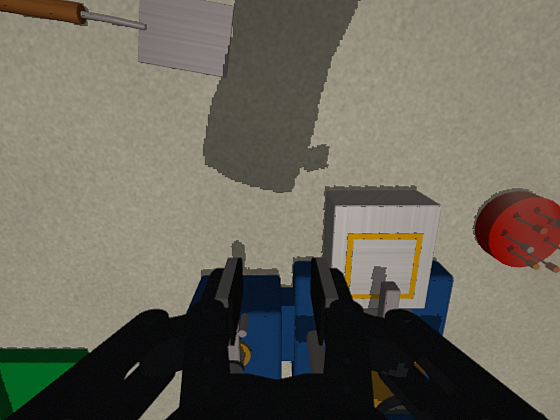

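The wrist view shows the bar's free end near (390,285), and the mark and bur stand are clear. Moving above the bar.

>>> servo_tool(series=[[0,0.035,0,0,0,0,0.2],[0,0.035,0,0,0,0,0.2],[0.02,0.03,0,0,0,0,0.2],[0.02,0.022,-0.01,0,0,0,0.2],[0,0,0,0,0,0,0.2]])

```text
t: 21.52
tool_pos: [519.1, 29.0, 202.4]
ee_rot: [-0.054, 0.999, 0.0, -0.0]
ft_force: [-0.1, 0.4, 0.4]
opening: 51.3
finger_force: 0.0
```

```bash
python3 - <<'E'
from h import *
show();c=cam('wrist','w4.png')
for p in((543.5,26.5,99),(581,30,99),(538.5,25.7,58)):print(p,proj(c,p))
t=cam('top');h=cv2.cvtColor(t['img'],cv2.COLOR_RGB2HSV)
m=((h[...,0]<8)|(h[...,0]>172))&(h[...,1]>150)&(h[...,2]>60);m[:,:340]=0;m[:,375:]=0;m[:200]=0;m[245:]=0
y,x=np.nonzero(m);print('red',len(x),x.mean(),y.mean()) if len(x) else print('hidden')
E
```

```text
t 21.52 ram 0.38 ang -0.959 r 192.2 [519.1  29.  202.4] F [-0.1  0.4  0.4]
(543.5, 26.5, 99) (np.float64(272.0780208788567), np.float64(236.10376687247486))
(581, 30, 99) (np.float64(271.7368893899141), np.float64(275.66230473369365))
(538.5, 25.7, 58) (np.float64(272.3503940880636), np.float64(214.0893382912736))
hidden
```

View pics/w4.png

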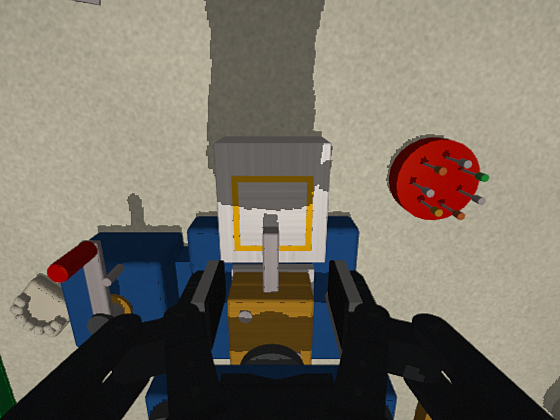

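The wrist view shows the bar centred at column 270 with its free end at row 234, as predicted. The lever is shut against the pin at (113,275). Going down over the bar.

>>> servo_tool(series=[[0.019,-0.001,-0.01,0,0,0,0.2],[0.019,-0.001,-0.025,0,0,0,0.2],[0,0,-0.03,0,0,0,0.2],[0,0,-0.03,0,0,0,0.2],[0,0,-0.02,0,0,0,0.2]])

```text
t: 22.3
tool_pos: [556.3, 24.8, 86.4]
ee_rot: [-0.052, 0.999, -0.0, -0.001]
ft_force: [0.1, -0.9, -0.2]
opening: 51.4
finger_force: 0.0
```

>>> servo_tool(series=[[0,0,-0.01,0,0,0,0.2],[0,0,-0.006,0,0,0,0.2],[0,0,0,0,0,0,0.2]])

```text
t: 22.68
tool_pos: [556.4, 25.4, 72.4]
ee_rot: [-0.052, 0.999, -0.0, 0.0]
ft_force: [0.4, 0.4, -0.3]
opening: 51.0
finger_force: 0.0
```

>>> servo_tool(series=[[0,0.0015,0,0,0,0,-0.4],[0,0,0,0,0,0,-0.6],[0,0,0,0,0,0,-0.6],[0,0,0,0,0,0,-0.64],[0,0,0,0,0,0,-0.64]])

```text
t: 23.3
tool_pos: [556.1, 27.1, 72.3]
ee_rot: [-0.053, 0.999, -0.0, 0.0]
ft_force: [0.1, 0.9, 0.4]
opening: 15.3
finger_force: 0.0
```

>>> servo_tool(series=[[0,0,0,0,0,0,-1],[0,0,0,0,0,0,-1],[0,0,0,0,0,0,-1],[0,0,0,0,0,0,-1]])

```text
t: 23.8
tool_pos: [556.2, 27.0, 72.4]
ee_rot: [-0.053, 0.999, -0.0, 0.0]
ft_force: [-0.8, -0.6, 4.9]
opening: 13.0
finger_force: 60.3
```

>>> servo_tool(series=[[0,0,0.001,0,0,0,-1],[-0.005,-0.0005,0,0,0,0,-1],[-0.01,-0.001,0,0,0,0,-1],[-0.01,-0.001,0,0,0,0,-1],[0,0,0,0,0,0,-1]])

```text
t: 24.42
tool_pos: [529.1, 24.5, 73.1]
ee_rot: [-0.053, 0.999, -0.0, -0.001]
ft_force: [-2.9, 0.4, -1.6]
opening: 13.0
finger_force: 59.3
```

>>> servo_tool(series=[[-0.01,-0.001,0,0,0,0,-1],[-0.01,-0.001,0,0,0,0,-1],[-0.01,-0.001,0,0,0,0,-1],[-0.01,-0.001,0,0,0,0,-1],[0,0,0,0,0,0,-1]])

```text
t: 25.05
tool_pos: [489.7, 20.5, 73.2]
ee_rot: [-0.053, 0.999, -0.0, -0.001]
ft_force: [-1.7, -0.3, -4.4]
opening: 13.0
finger_force: 59.2
```

>>> servo_tool(series=[[-0.01,-0.001,0,0,0,0,-1],[-0.01,-0.001,0,0,0,0,-1],[-0.01,-0.001,0,0,0,0,-1],[-0.0045,-0.0005,0,0,0,0,-1],[0,0,0,0,0,0,-1]])

```text
t: 25.68
tool_pos: [456.4, 17.0, 73.3]
ee_rot: [-0.053, 0.999, -0.0, 0.0]
ft_force: [0.8, -0.1, -6.8]
opening: 13.2
finger_force: 58.8
```

```bash
python3 - <<'E'
from h import *
show();c=cam('wrist','w5.png')
t=cam('top','t5.png')
M=np.array([538.5,25.7]);ex=np.array([.995,.1]);ey=np.array([-.1,.995])
for a,b in((38,38),(38,-38),(-38,-38),(-38,38)):
    q=M+a*ex+b*ey;print([np.round(proj(c,(*q,z))) for z in(58,111)],np.round(proj(t,(*q,111)),1))
E
```

```text
t 25.68 ram 32.82 ang -0.717 r 230.8 [456.4  17.   73.3] F [ 0.8 -0.1 -6.8]
[array([334., 419.]), array([352., 517.])] [284.7 225.9]
[array([221., 419.]), array([204., 516.])] [313.5 222.3]
[array([214., 325.]), array([192., 406.])] [317.6 251.1]
[array([342., 325.]), array([365., 406.])] [288.5 254.8]
```

View pics/w5.png

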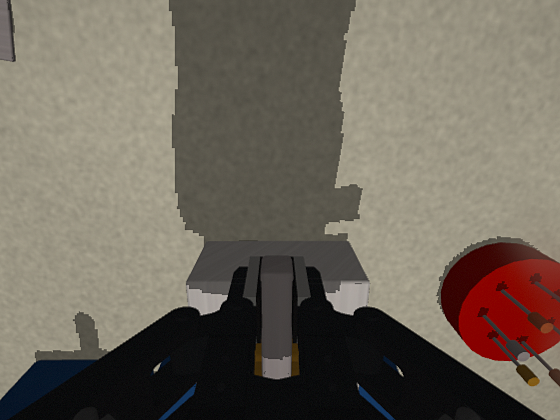

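The flask is held, weighing about 7 N, and has been drawn 100 mm. It's hidden under the gripper at (278,360). Lowering to the shelf.

>>> servo_tool(series=[[0,0,-0.001,0,0,0,-1],[0,0,-0.001,0,0,0,-1],[0,0,-0.0005,0,0,0,-1],[0,0,0,0,0,0,-1]])

```text
t: 26.32
tool_pos: [456.7, 17.1, 70.9]
ee_rot: [-0.053, 0.999, -0.0, 0.0]
ft_force: [-2.1, -0.2, -2.9]
opening: 13.0
finger_force: 59.3
```

>>> servo_tool(series=[[0,0,-0.0005,0,0,0,-1],[0,0,0,0,0,0,-1]])

```text
t: 26.58
tool_pos: [456.6, 17.1, 70.5]
ee_rot: [-0.053, 0.999, -0.0, 0.0]
ft_force: [-4.0, 0.3, 1.3]
opening: 12.9
finger_force: 59.9
```

It's on the shelf. Releasing, then backing off to check.

>>> servo_tool(series=[[0,0,0,0,0,0,-0.6],[0,0,0,0,0,0,-0.2],[0,0,0,0,0,0,0.2],[0,0,0,0,0,0,0.2]])

```text
t: 27.08
tool_pos: [456.8, 17.1, 70.3]
ee_rot: [-0.053, 0.999, -0.0, 0.0]
ft_force: [-1.0, 0.3, 0.0]
opening: 51.5
finger_force: 0.0
```

>>> servo_tool(series=[[0,0,0.03,0,0,0,0.2],[0,0,0.04,0,0,0,0.2],[-0.02,0,0.05,0,0,0,0.2],[-0.05,0,0.04,0,0,0,0.2],[-0.05,0,0.02,0,0,0,0.2]])

```text
t: 27.7
tool_pos: [337.3, 17.1, 251.1]
ee_rot: [-0.053, 0.999, -0.0, 0.001]
ft_force: [0.6, 0.5, 0.1]
opening: 51.1
finger_force: 0.0
```

>>> servo_tool(series=[[0,-0.05,0,0,0,0,0.2],[0,-0.05,0,0,0,0,0.2],[0,-0.05,0,0,0,0,0.2],[0,-0.05,0,0,0,0,0.2],[0,0,0,0,0,0,0.2]])

```text
t: 28.32
tool_pos: [337.7, -185.7, 249.1]
ee_rot: [-0.05, 0.999, -0.0, -0.0]
ft_force: [0.8, 0.5, 0.6]
opening: 51.2
finger_force: 0.0
```

```bash
python3 - <<'E'
from h import *
show();t=cam('top')
cv2.imwrite('pics/t6z.png',cv2.resize(t['img'][165:275,225:385],None,fx=5,fy=5,interpolation=cv2.INTER_CUBIC)[:,:,::-1])
M=np.array([538.5,25.7]);ex=np.array([.995,.1]);ey=np.array([-.1,.995])
for a,b in((38,38),(38,-38),(-38,-38),(-38,38)):
    q=M+a*ex+b*ey;print((np.array(proj(t,(*q,109)))-[225,165])*5)
h=cv2.cvtColor(t['img'],cv2.COLOR_RGB2HSV)
m=((h[...,0]<8)|(h[...,0]>172))&(h[...,1]>150)&(h[...,2]>60);m[:,:340]=0;m[:,375:]=0;m[:200]=0;m[245:]=0
y,x=np.nonzero(m);print('red',len(x),x.mean(),y.mean(),'was 360.54 223.29')
E
```

```text
t 28.32 ram 29.54 ang 0.122 r 314.6 [ 337.7 -185.7  249.1] F [0.8 0.5 0.6]
[298.62100491 305.10370103]
[442.14156073 286.79863818]
[462.53545519 430.55679383]
[317.56003623 449.37462048]
red 23 360.0 223.2173913043478 was 360.54 223.29
```

View pics/t6z.png

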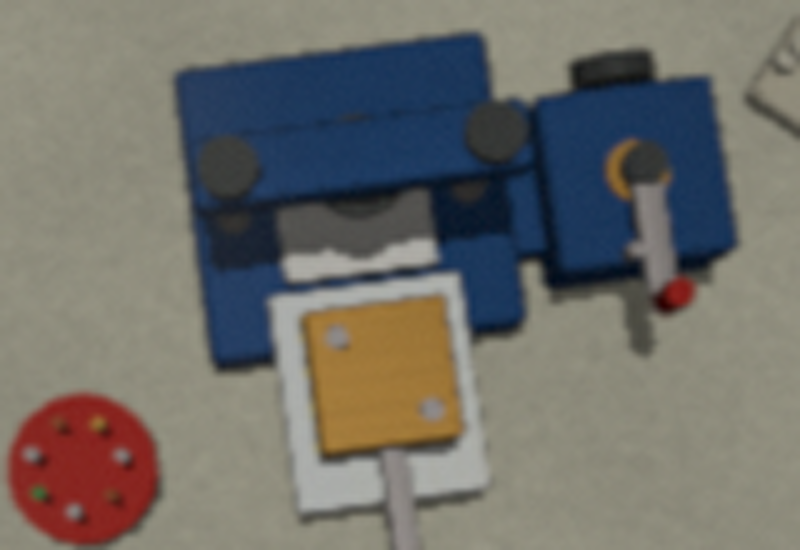

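The top crop shows the flask upright on the shelf with its top corners at (303,315), (442,295), (463,438) and (322,457). The valve lever is back where it was. The flask looks a few mm too far forward, so I'll measure that properly.

```bash
python3 - <<'E'
from h import *
t=cam('top');h=cv2.cvtColor(t['img'],cv2.COLOR_RGB2HSV)
def fit(im,lo,hi,z,name):
    m=cv2.inRange(im,lo,hi);m[:215]=0;m[270:]=0;m[:,:275]=0;m[:,330:]=0
    b=cv2.boxPoints(cv2.minAreaRect(cv2.findNonZero(m)));W=np.array([ray(t,*q,z)[:2] for q in b])
    print(name,W.mean(0).round(1),W.round(1).tolist())
fit(h,(12,110,50),(24,255,255),109,'flask')
w=cv2.inRange(h,(0,0,100),(180,60,255))
c0=cv2.imread('pics/top0.png');h0=cv2.cvtColor(c0,cv2.COLOR_BGR2HSV);fit(h0,(20,110,120),(32,255,255),58,'mark')
# platen top (z60) corner check & scene views
s=cam('scene');hs=cv2.cvtColor(s['img'],cv2.COLOR_RGB2HSV)
cv2.imwrite('pics/s7z.png',cv2.resize(s['img'][130:250,220:350],None,fx=5,fy=5,interpolation=cv2.INTER_CUBIC)[:,:,::-1])
Z=lambda u,v,z:ray(t,225+(u+.5)/5-.5,165+(v+.5)/5-.5,z)[:2]
F=np.array([Z(*q,109) for q in((303,315),(442,295),(463,438),(322,457))]);print(F.round(1).tolist(),F.mean(0))
Mk=np.array([Z(*q,58) for q in((300,318),(437,303),(456,436),(316,452))]);print(Mk.round(1).tolist(),Mk.mean(0))
E
```

```text
flask [534.9  25.6] [[568.4, 66.0], [576.2, -7.5], [501.4, -14.4], [493.8, 58.3]]
mark [539.6  25.8] [[572.6, 66.9], [581.2, -7.2], [506.4, -14.9], [498.1, 58.5]]
[[568.3, 66.2], [576.9, -7.1], [501.7, -15.0], [493.9, 58.5]] [535.20235029  25.66815589]
[[573.0, 66.9], [579.2, -8.5], [506.0, -16.0], [499.5, 60.4]] [539.42111297  25.70063924]
```

View pics/s7z.png

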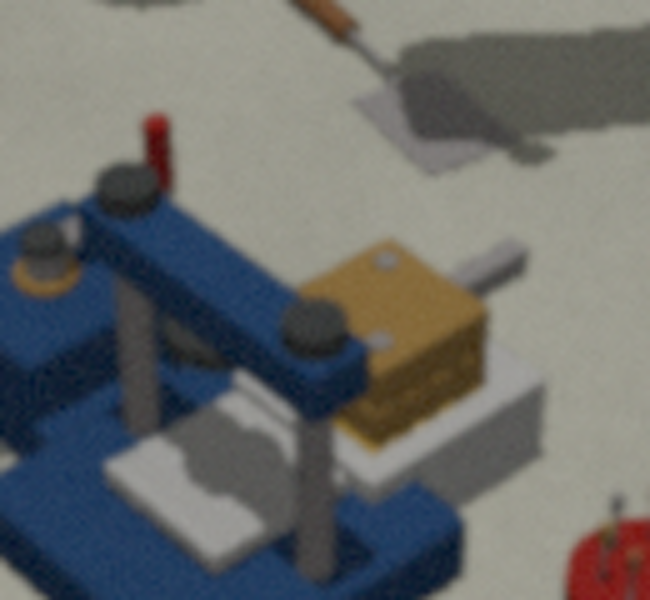

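The scene crop shows a yellow strip at the back edge, near (375,440), so the flask sits about 4 mm too far forward. I'll regrip and nudge it back.

>>> servo_tool(series=[[0,0.05,0,0,0,0,0.2],[0,0.05,0,0,0,0,0.2],[0,0.05,0,0,0,0,0.2],[0.04,0.05,0,0,0,0,0.2],[0,0.002,0,0,0,0,0.2]])

```text
t: 29.15
tool_pos: [378.2, 22.0, 249.4]
ee_rot: [-0.057, 0.998, 0.0, 0.001]
ft_force: [-1.3, 0.3, 0.3]
opening: 51.0
finger_force: 0.0
```

>>> servo_tool(series=[[0.04,0,-0.02,0,0,0,0.2],[0.035,0,-0.04,0,0,0,0.2],[0,0,-0.05,0,0,0,0.2],[0,0,-0.04,0,0,0,0.2],[0,0,0,0,0,0,0.2]])

```text
t: 29.78
tool_pos: [449.1, 18.1, 97.4]
ee_rot: [-0.053, 0.999, -0.0, -0.003]
ft_force: [0.1, -0.1, -0.2]
opening: 51.1
finger_force: 0.0
```

>>> servo_tool(series=[[0.005,-0.001,-0.012,0,0,0,0.2],[0,0,-0.014,0,0,0,0.2],[0,0,0,0,0,0,-0.3],[0,0,0,0,0,0,-0.64],[0,0,0,0,0,0,-0.64]])

```text
t: 30.4
tool_pos: [457.2, 16.9, 73.8]
ee_rot: [-0.053, 0.999, -0.0, 0.0]
ft_force: [0.1, -0.4, 0.4]
opening: 15.9
finger_force: 0.0
```

>>> servo_tool(series=[[0,0,0,0,0,0,-0.64],[0,0,0,0,0,0,-1],[0,0,0,0,0,0,-1],[0,0,0,0,0,0,-1]])

```text
t: 30.9
tool_pos: [457.0, 16.9, 73.7]
ee_rot: [-0.053, 0.999, -0.0, 0.0]
ft_force: [-1.5, 0.3, 6.9]
opening: 12.5
finger_force: 60.4
```

>>> servo_tool(series=[[0.002,0.0002,0.0002,0,0,0,-1],[0.002,0.0002,0,0,0,0,-1],[0,0,0,0,0,0,-1],[0,0,0,0,0,0,-1]])

```text
t: 31.4
tool_pos: [457.0, 16.9, 73.7]
ee_rot: [-0.053, 0.999, -0.0, -0.003]
ft_force: [-17.1, -1.2, 20.7]
opening: 12.8
finger_force: 62.7
```

It's stuck by downward load, so I'll ease up a little.

>>> servo_tool(series=[[0,0,0.0006,0,0,0,-1],[0,0,0.0006,0,0,0,-1],[0,0,0,0,0,0,-1]])

```text
t: 31.78
tool_pos: [460.4, 17.3, 74.4]
ee_rot: [-0.053, 0.999, -0.0, -0.001]
ft_force: [-2.8, -0.8, -2.6]
opening: 12.9
finger_force: 59.3
```

>>> servo_tool(series=[[0.0007,0,0.0003,0,0,0,-1],[0,0,0,0,0,0,-1],[0,0,-0.0007,0,0,0,-1],[0,0,0,0,0,0,-1]])

```text
t: 32.28
tool_pos: [461.7, 17.3, 74.3]
ee_rot: [-0.053, 0.999, -0.0, 0.0]
ft_force: [-1.5, -0.6, -2.0]
opening: 13.1
finger_force: 59.2
```

>>> servo_tool(series=[[0,0,0,0,0,0,-0.6],[0,0,0,0,0,0,-0.2],[0,0,0,0,0,0,0.2],[0,0,0,0,0,0,0.2]])

```text
t: 32.78
tool_pos: [461.8, 17.3, 74.4]
ee_rot: [-0.053, 0.999, -0.0, 0.0]
ft_force: [0.8, 0.5, 0.1]
opening: 51.2
finger_force: 0.0
```

>>> servo_tool(series=[[0,0,0.03,0,0,0,0.2],[0,0,0.04,0,0,0,0.2],[-0.02,0,0.05,0,0,0,0.2],[-0.05,0,0.04,0,0,0,0.2],[-0.05,0,0.02,0,0,0,0.2]])

```text
t: 33.4
tool_pos: [342.3, 17.3, 255.1]
ee_rot: [-0.053, 0.999, -0.0, 0.001]
ft_force: [-0.3, 0.1, 0.2]
opening: 51.0
finger_force: 0.0
```

>>> servo_tool(series=[[0,-0.05,0,0,0,0,0.2],[0,-0.05,0,0,0,0,0.2],[0,-0.05,0,0,0,0,0.2],[0,-0.05,0,0,0,0,0.2],[0,0,0,0,0,0,0.2]])

```text
t: 34.02
tool_pos: [342.6, -185.5, 253.2]
ee_rot: [-0.05, 0.999, -0.0, 0.0]
ft_force: [0.2, 0.0, -0.5]
opening: 51.4
finger_force: 0.0
```

```bash
python3 - <<'E'
from h import *
t=cam('top');h=cv2.cvtColor(t['img'],cv2.COLOR_RGB2HSV)
m=cv2.inRange(h,(12,110,50),(24,255,255));m[:215]=0;m[270:]=0;m[:,:275]=0;m[:,330:]=0
W=np.array([ray(t,*q,109)[:2] for q in cv2.boxPoints(cv2.minAreaRect(cv2.findNonZero(m)))]);print(W.mean(0),W.round(1).tolist())
Z=cv2.imread('pics/top0.png')[:,:,::-1]
d=cv2.absdiff(Z,t['img']).max(2)
for n,(x,y) in dict(bur=(242,259),can=(167,280),model=(389,181)).items():print(n,(d[y-20:y+20,x-20:x+20]>40).sum())
E
```

```text
[538.83105958  25.81283943] [[572.9, 66.4], [580.8, -7.4], [504.6, -14.4], [497.0, 58.7]]
bur 0
can 0
model 0
```

```bash
python3 -c "
from h import *
print(hand_in())"
```

```text
the job is handed in; nothing more can be done
None
```

The job is handed in, at about 34 s of robot time: the ram sank to the bottom stop at about 11 mm/s, the valve was shut by feel (about 14 N at the post), and the flask stands upright and released within about 1 mm of the mark after one 4 mm nudge back, with the bur stand, spray can and plaster model unmoved.

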